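# Slide the drip tray under the draining bridge

## Robot

A 7-joint arm with a two-finger parallel gripper is mounted at the origin on the work surface; the furniture and walls round the work are solid. World frame = base frame: x ahead of the robot, y to its left, z up, the work surface at z = 0. Lengths are in mm, angles in rad, forces in N, time in s.
With the tool pointing down it reaches from about 425 to 1025 mm from the base axis. Payload 3.6 kg.
Tool frame: the origin (TCP) lies at the very end of the fingers, on their centre line; the grasp point (between the pads) lies 19 mm behind it; z points along the fingers, x is the direction in which the jaws open and shut, and the axes are right-handed (so a half turn about z gives the same grasp; the last joint's range is limited). The gripper opens to 85 mm and grips with 20 to 120 N. Pads are 22 mm wide; open, the fingers measure 114 mm over their backs; the gripper's body (76 mm by 85 mm) begins 54 mm behind the grasp point. The pads swing forward as they close: fully open they stand 13 mm farther back than shut.
Start: joints at [-1.442, 0.591, 0.048, 1.609, -0.033, 0.943, -0.034], TCP at [160.192, 707.084, 231.302] pointing down, gripper open.
Joint ranges: [-2.69, 2.69], [-0.47, 2.24], [-1.27, 1.36], [0.19, 2.51], [-1.53, 4.68], [0.08, 2.07], [-3.09, 3.09]. Speed limits (rad/s): [2.57, 2.57, 3.14, 3.14, 3.14, 3.14, 3.14].

## Interface

Orientations are given as a unit quaternion [x, y, z, w].
In Python, from workcell import r gives the robot as it stands.
- The arm moves only by the tool carry_out, never from a script. Its argument "deltas" is a list that holds one entry, the list of rows, each a list of 6 numbers: the shift along the tool's x, y, z in m, then the turn, a rotation vector about the tool's x, y, z in degrees. In form: [[[dx, dy, dz, ax, ay, az], ...]]. A call has 1 to 12 rows; each row is the pose to reach, as a shift and turn from the pose measured when the call began, along the tool's axes at that moment; what a row does not reach only later rows make up. A row lasts 1/8 s, in which the tool goes at most 62.5 mm and 10.7 degrees, less where a joint would pass 70% of its speed; a pose out of reach is approached as far as the arm can. A call with a gripper value outside its range is refused whole. "claw" is the opening, from 0 (shut) to 1 (fully open), set as the call begins (left out, the last holds). The fingers move at their own pace and stop on an object; "newtons" is the grip in N (left out, the last holds). Time passes only in rows, so rows that repeat a pose let the fingers close. It gives the time, the measured TCP pose, the force and the opening at its end, in the units of the state.
- r.observe(): the state, without advancing time (a new reading comes with each control period).
- r.grab_frame(name): name is "scene" or "top" or "wrist"; returns a dict with "frame" (400x640x3 uint8, red, green, blue), "range_z" (400x640 float32, mm along the optical axis (not along the pixel's ray), 0 where there is no reading), "vfov" (degrees; the focal length in pixels is half the picture's height over the tangent of half this angle, whatever the lens; pixels are square), "cx", "cy" (the principal point, pixels), "cam_to_world" (4x4, takes a point from camera to world coordinates); the wrist camera has in their place "hand_eye" (4x4, takes a point from camera to tool coordinates, whose origin is the TCP and whose axes are the tool frame's). Camera axes: x right, y down, z forward; pixel columns grow to the right and rows downward; lengths in mm; the calibration is good to about 2 mm. A picture is of the moment at which its call begins: read the wrist's pose just before it.
- r.close_job(): hands the job in, once; it reports no verdict.
Trained networks look in a picture, given as the dict that the camera call returned (one of the last four; its "shot" number tells which), for a name from the list of things; names that differ only in an ending like _2 or _b are one class to them, and where a whole thing is asked for, a point or a joint stands for the part that bears it (a point fixed in the world has none). Each returns a list of dicts, best first, with "confidence" (0 to 1); they miss things now and then, are a little off and sometimes report something else, mostly with a low value. They report only what shows in the picture. A call takes as long as a camera call.
- r.boxes_of(picture, thing): "point" ([x, y, z] in mm, in world coordinates, good to about 4 mm: the middle of the surface that is visible of it).
- r.spot_point(picture, thing): "point" ([x, y, z] in mm, in world coordinates, good to about 4 mm: a listed point, or the origin of a listed thing).
The state is a dict: "clock": time; "qpos": joint angles; "joint_velocities": joint speeds; "joint_efforts": joint torques, N m; "tcp_pos": TCP position; "tcp_rot": TCP orientation; "wrist_force": force on the tool from outside, world axes, zero at the start; "torque": the same for the moment, N m; "finger_gap": opening from 0.0 (shut) to 1.0 (fully open).
Only numpy, scipy, OpenCV 4.12 (cv2) and the standard library are available. Lean on these libraries where they do the work, as an engineer would, in place of code of your own. Each camera call takes 0.05 s, during which the arm holds its last target.

## Task

The plaster ring on the low wooden bridge is about to drip: push the blue drip tray with your fingers in lengthwise between the bridge's side cheeks, until it lies straight under the bridge with about the same length sticking out on both sides, then take your hand away. Keep the tray flat on the bench all the way, never lifted or tipped, and leave the ring and the other things on the bench where they stand.

Things in the scene. Friction and masses are not known exactly. Their poses are not given: they have to be found in the camera images.
- tray: shallow open blue plastic drip tray, loose, 0.2 to 0.42 kg: 100 mm wide (its x), 260 mm long (its y), 20 mm high, walls and floor 4 mm thick, so that fingers can push its walls from outside or from inside. It lies flat on the bench to the robot's right of the bridge, askew. Origin: centre of the underside; its +y end is the one nearest the bridge.
- tray_front (a point): middle of the tray's +y end (the end that goes in first), at the outer face, 10 mm above the tray's underside
- bridge: low wooden draining bridge of five slats on two side cheeks, fixed to the bench: 160 mm wide (its x), 110 mm deep (its y), 42 mm high. The passage under it runs along its y, open at both ends: 124 mm wide between the cheeks, 30 mm high. The tray goes in from the -y side, moving along +y. Origin: on the bench, at the centre of the bridge.
- bridge_middle (a point): middle of the passage under the bridge, 15 mm above the bench
- ring: white plaster ring, 128 mm across, 80 mm high, standing loose on top of the bridge, in its middle (it overhangs the slats by about 9 mm on the two open sides); its top is 122 mm above the bench. Origin: centre of its underside. Not to be moved.
- jar_blue: blue jar with a white cap, 60 mm across, 120 mm high, a bystander towards the back of the bench. Origin: centre of its underside.
- cup: grey clay cup, 78 mm across, 83 mm high, a bystander towards the back of the bench. Origin: centre of its underside.
- jar_amber: amber jar with a white cap, 66 mm across, 105 mm high, a bystander at the left. Origin: centre of its underside.
- plug: white plaster plug, 43 mm across, 38 mm high, a bystander near the robot. Origin: centre of its underside.

How it is judged (in metres and radians):
On the way:
1. the tray's front end has entered the passage, flat on the bench, between the cheeks (y of tray_front in the frame of bridge above -0.05 m and x of tray_front in the frame of bridge between -0.04 and 0.04 m and height (world z) of tray below 0.006 m), for 0.1 s.
At the end, for the whole second after the job is handed in: The tray lies at rest flat on the bench under the bridge, its centre within 20 mm of the bridge's centre along and across the passage, straight to within 0.12 rad; the ring still stands on the bridge within 10 mm of where it was (y of tray in the frame of bridge between -0.02 and 0.02 m and x of tray in the frame of bridge between -0.02 and 0.02 m and angle between the y axis of tray and the y axis of bridge, either way round below 0.12 rad and height (world z) of tray below 0.004 m and angle between tray's own z axis and vertical below 0.03 rad and linear speed of tray below 0.01 m/s and distance of ring from where it was at the start of the episode below 0.01 m and angle between ring's own z axis and vertical below 0.05 rad); the robot touches nothing.
It fails at once if the tray is lifted off the bench or tipped (height (world z) of tray above 0.01 m or angle between tray's own z axis and vertical above 0.1 rad).
It fails at once if the plaster ring is shifted or tipped (distance of ring from where it was at the start of the episode above 0.012 m or angle between ring's own z axis and vertical above 0.1 rad).
It fails at once if a bystander is pushed away or knocked over (distance of any of jar_blue, cup, jar_amber, plug from where it was at the start of the episode above 0.02 m or angle between any of jar_blue, cup, jar_amber, plug's own z axis and vertical above 0.3 rad).
It also fails if it takes over 72 s, if anything falls off the work surface, if the arm or the gripper's body presses on something with over 40 N, if the wrist force passes 120 N, or if a joint passes its speed limit or range.

## Working session

There is one attempt and no reset: what is moved stays moved. The work goes in short steps, Python scripts to look and compute and a tool call to move; the robot and the scene stay as the last step left them, time stands still between calls to the robot, and variables do not carry over. Pictures are saved under pics/ and viewed, and the job is handed in when it is done.

Besides the shell and the picture viewer there is one more tool, called as name(argument=value, ...), one argument or row to a line, values as JSON. carry_out: Moves the arm, as the interface text tells. Its arguments: {"type":"object","properties":{"deltas":{"type":"array","items":{"type":"array","items":{"type":"array","items":{"type":"number"}}}},"claw":{"type":"number"},"newtons":{"type":"number"}},"required":["deltas"]}

```bash
mkdir -p pics; cat > h.py <<'E'
from workcell import r
import numpy as np, cv2
from scipy.spatial.transform import Rotation as R
def save(f,n): cv2.imwrite('pics/'+n+'.png',cv2.cvtColor(f['frame'],cv2.COLOR_RGB2BGR))
def cloud(f,T=None):
    z=f['range_z'].astype(float);h,w=z.shape
    fl=h/2/np.tan(np.radians(f['vfov'])/2)
    v,u=np.mgrid[:h,:w]
    P=np.stack([(u-f['cx'])*z/fl,(v-f['cy'])*z/fl,z,np.ones_like(z)],-1)
    T=np.array(f['cam_to_world']) if T is None else T
    return (P@T.T)[...,:3], z>0
E
python3 - <<'E'
from h import *
s=r.observe();print(s)
for n in ['top','scene']:
    f=r.grab_frame(n);save(f,n+'0');
    np.savez(''+n+'0.npz',**{k:f[k] for k in ['frame','range_z','vfov','cx','cy','cam_to_world']})
    print(n,np.round(f['cam_to_world'],2).tolist())
    for t in ['tray','tray_front','bridge','bridge_middle','ring','plug','jar_amber','jar_blue','cup']:
        o=r.spot_point(f,t);print(t,[(np.round(a['point']).tolist(),round(a['confidence'],2)) for a in o[:2]])
E
```

```text
{'clock': 0.0, 'qpos': array([-1.44150279,  0.592142  ,  0.04827298,  1.60984935, -0.03331902,
        0.94268498, -0.03370043]), 'joint_velocities': array([ 4.57123841e-04,  2.22950055e-06,  5.02570665e-04,  1.35174093e-03,
       -5.74044273e-04, -4.08340279e-04,  8.19317814e-04]), 'joint_efforts': array([-8.26154155e-05, -5.48690414e+01,  1.54621594e+00, -1.98121011e+01,
        9.33732139e-03,  8.58935789e-03, -2.64765852e-06]), 'tcp_pos': array([159.98004456, 706.26905165, 230.11362074]), 'tcp_rot': array([ 7.81301838e-01,  6.24152337e-01, -8.58551359e-04,  7.49445359e-04]), 'wrist_force': array([ 0.29080459, -0.28614025, -0.0365294 ]), 'torque': array([ 0.04710404,  0.01909923, -0.01337402]), 'finger_gap': 0.9951163387009213}
top [[0.02, -0.98, 0.19, 341.22], [-1.0, -0.02, 0.01, 109.5], [-0.01, -0.19, -0.98, 1156.65], [0.0, 0.0, 0.0, 1.0]]
tray [([524.0, -212.0, -5.0], 0.64)]
tray_front [([500.0, -82.0, 8.0], 0.67), ([523.0, -212.0, -1.0], 0.26)]
bridge [([525.0, 158.0, 1.0], 0.95)]
bridge_middle [([523.0, 157.0, 16.0], 0.91)]
ring [([522.0, 159.0, 40.0], 0.7)]
plug [([390.0, 17.0, 1.0], 0.51)]
jar_amber [([550.0, 416.0, -1.0], 0.93)]
jar_blue [([731.0, -143.0, 2.0], 0.88), ([525.0, 155.0, 39.0], 0.57)]
cup [([706.0, 11.0, 2.0], 0.96)]
scene [[0.76, -0.49, 0.43, 148.2], [-0.65, -0.59, 0.48, -350.17], [0.01, -0.64, -0.77, 799.38], [0.0, 0.0, 0.0, 1.0]]
tray [([527.0, -215.0, 3.0], 0.64)]
tray_front [([496.0, -81.0, 12.0], 0.79), ([521.0, 157.0, -0.0], 0.56)]
bridge [([524.0, 160.0, -1.0], 0.76), ([708.0, 10.0, -2.0], 0.36)]
bridge_middle [([524.0, 156.0, 16.0], 0.91)]
ring [([529.0, 160.0, 38.0], 0.76)]
plug [([391.0, 22.0, -2.0], 0.73)]
jar_amber [([546.0, 416.0, -0.0], 0.86), ([708.0, 11.0, -2.0], 0.49)]
jar_blue [([734.0, -146.0, 1.0], 0.64)]
cup [([707.0, 8.0, -3.0], 0.88)]
```

View pics/top0.png

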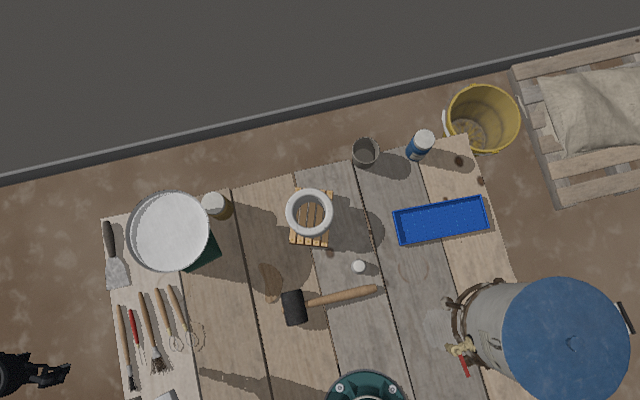

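View pics/scene0.png

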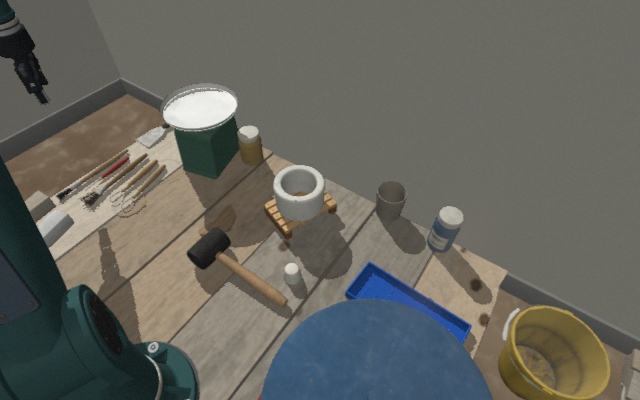

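```bash
python3 - <<'E'
from h import *
f=dict(np.load('top0.npz'));P,ok=cloud(f)
c=f['frame'].astype(int)
hsv=cv2.cvtColor(f['frame'],cv2.COLOR_RGB2HSV)
m=ok&(hsv[...,0]>95)&(hsv[...,0]<130)&(hsv[...,1]>90)&(P[...,2]<40)&(P[...,1]<0)&(P[...,0]<680)
p=P[m];print(len(p),np.percentile(p[:,2],[1,10,50,90,99]))
rim=p[p[:,2]>13];print(cv2.minAreaRect(p[:,:2].astype(np.float32)),cv2.minAreaRect(rim[:,:2].astype(np.float32)))
# bridge: z 35-50
m=ok&(P[...,2]>34)&(P[...,2]<50)&(abs(P[...,0]-524)<130)&(abs(P[...,1]-158)<100)
p=P[m];print(len(p),cv2.minAreaRect(p[:,:2].astype(np.float32)),p.min(0),p.max(0))
m=ok&(P[...,2]>112)&(P[...,2]<135)&(abs(P[...,0]-524)<100)&(abs(P[...,1]-158)<100)
p=P[m];print(len(p),cv2.minEnclosingCircle(p[:,:2].astype(np.float32)))
E
```

```text
3255 [-2.34984982  0.41009009  3.66646282 18.04754999 22.63567405]
((367.9049987792969, -112.66928100585938), (256.7664489746094, 621.3403930664062), 58.2929801940918) ((367.87066650390625, -112.14788818359375), (254.63160705566406, 621.3583374023438), 58.57590103149414)
908 ((521.900390625, 159.34434509277344), (107.7963638305664, 159.67935180664062), 85.40784454345703) [439.27529867 100.508317    34.23906176] [605.24174775 217.86555357  49.67524861]
1026 ((522.5918579101562, 160.55844116210938), 63.99980545043945)
```

```bash
python3 - <<'E'
from h import *
f=dict(np.load('top0.npz'));P,ok=cloud(f)
hsv=cv2.cvtColor(f['frame'],cv2.COLOR_RGB2HSV)
def box(n,u0,v0,u1,v1,zmin):
    q=P[v0:v1,u0:u1][ok[v0:v1,u0:u1]];q=q[q[:,2]>zmin];print(n,q.min(0).round(),q.max(0).round(),np.percentile(q[:,2],[5,50,95]).round())
box('drum',445,275,640,400,60);box('bucket',125,185,215,275,60)
box('bluejar',400,120,440,165,60);box('hammer',280,280,380,330,10)
m=np.zeros(ok.shape,bool);m[190:250,385:500]=1
m&=ok&(hsv[...,0]>95)&(hsv[...,0]<130)&(hsv[...,1]>90)&(P[...,2]<30)
m=cv2.morphologyEx(m.astype(np.uint8),cv2.MORPH_OPEN,np.ones((3,3)))>0
p=P[m];print('tray',cv2.minAreaRect(p[:,:2].astype(np.float32)))
p=p[p[:,2]>13];print('rim',cv2.minAreaRect(p[:,:2].astype(np.float32)))
# bridge by colour
m=ok&(P[...,2]>34)&(P[...,2]<52)&(hsv[...,1]>60)&(abs(P[...,0]-524)<130)&(abs(P[...,1]-158)<100)
p=P[m];print(len(p),cv2.minAreaRect(p[:,:2].astype(np.float32)))
im=cv2.resize(f['frame'][170:260,270:500],None,fx=3.4,fy=3.4,interpolation=cv2.INTER_CUBIC)
cv2.imwrite('pics/crop0.png',im[...,::-1])
E
```

```text
drum [ 141. -452.   61.] [ 362. -177.  426.] [178. 391. 396.]
bucket [354. 399.  60.] [572. 599. 199.] [105. 179. 189.]
bluejar [ 697. -171.   60.] [ 757. -114.  124.] [ 69. 117. 121.]
hammer [225. -26.  11.] [340. 240.  68.] [23. 41. 62.]
tray ((528.5369873046875, -213.34805297851562), (105.10540008544922, 271.80572509765625), 12.35826587677002)
rim ((525.0557861328125, -208.93150329589844), (100.94660186767578, 261.3544921875), 12.13991641998291)
861 ((521.900390625, 159.34434509277344), (107.7963638305664, 159.67935180664062), 85.40784454345703)
```

View pics/crop0.png

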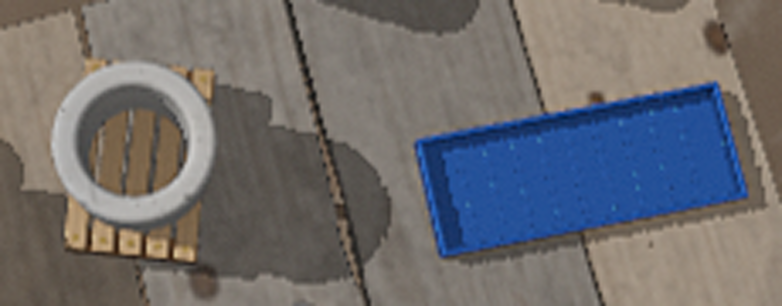

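```bash
cat >> h.py <<'E'
def rows(targets):
    s=r.observe();p=np.array(s['tcp_pos']);q=R.from_quat(s['tcp_rot'])
    M=q.as_matrix();print('t',round(s['clock'],2),'p',p.round(1),'yaw',round(np.degrees(np.arctan2(M[1,0],M[0,0])),2),'F',np.round(s['wrist_force'],1),'gap',round(s['finger_gap'],2))
    for x,y,z,yaw in targets:
        a=np.radians(yaw);c,sn=np.cos(a),np.sin(a)
        G=R.from_matrix(np.array([[c,sn,0],[sn,-c,0],[0,0,-1.]]))
        d=q.inv().apply(np.array([x,y,z])-p)/1000
        print(np.round(d,4).tolist()+np.round((q.inv()*G).as_rotvec(degrees=True),1).tolist())
def tray(f,near=(525,-210),rad=230):
    P,ok=cloud(f);hsv=cv2.cvtColor(f['frame'],cv2.COLOR_RGB2HSV)
    m=ok&(hsv[...,0]>95)&(hsv[...,0]<130)&(hsv[...,1]>90)&(P[...,2]<30)&(P[...,2]>-10)&(P[...,0]>420)&(P[...,0]<670)
    m=cv2.morphologyEx(m.astype(np.uint8),cv2.MORPH_OPEN,np.ones((3,3)))>0
    p=P[m];p=p[p[:,2]>13];return cv2.minAreaRect(p[:,:2].astype(np.float32))
E
python3 -c "
from h import *
rows([(480,150,300,0),(640,-250,250,-78)])"
```

```text
t 1.0 p [160.2 707.1 231.3] yaw 77.23 F [ 0.3 -0.2 -0.4] gap 1.0
[-0.4726, 0.435, -0.0687, 0.0, 0.0, 77.2]
[-0.8274, 0.6794, -0.0186, 0.0, -0.0, 155.2]
```

carry_out(
  deltas=[
    [[0,0,-0.06,0,0,0],[-0.12,0.1,-0.07,0,0,20],[-0.4726,0.435,-0.07,0,0,77.2],[-0.4726,0.435,-0.07,0,0,77.2],[-0.4726,0.435,-0.07,0,0,77.2],[-0.4726,0.435,-0.07,0,0,77.2],[-0.4726,0.435,-0.07,0,0,77.2],[-0.4726,0.435,-0.07,0,0,77.2],[-0.4726,0.435,-0.07,0,0,77.2],[-0.4726,0.435,-0.07,0,0,77.2],[-0.4726,0.435,-0.07,0,0,77.2],[-0.4726,0.435,-0.07,0,0,77.2]],
  ],
  claw=0.6,
)

```text
clock: 2.5
tcp_pos: [482.0, 145.3, 302.1]
tcp_rot: [1.0, -0.003, 0.001, 0.0]
wrist_force: [-0.8, 1.0, -0.7]
finger_gap: 0.602
```

```bash
python3 -c "
from h import *
print(r.observe()['qpos'].round(2))
rows([(640,-250,200,-78)])"
```

```text
[-0.84  0.25  0.56  2.04 -0.17  0.89 -0.19]
t 2.5 p [482.  145.3 302.1] yaw -0.4 F [-0.8  1.  -0.7] gap 0.6
[0.1606, 0.3941, 0.1027, -0.0, -0.1, 77.6]
```

carry_out(
  deltas=[
    [[0.16,0.394,0.07,0,0,77.6],[0.16,0.394,0.07,0,0,77.6],[0.16,0.394,0.07,0,0,77.6],[0.16,0.394,0.07,0,0,77.6],[0.16,0.394,0.07,0,0,77.6],[0.16,0.394,0.07,0,0,77.6],[0.16,0.394,0.103,0,0,77.6],[0.16,0.394,0.103,0,0,77.6],[0.16,0.394,0.103,0,0,77.6],[0.16,0.394,0.103,0,0,77.6]],
  ],
)

```text
clock: 3.75
tcp_pos: [640.0, -247.9, 200.5]
tcp_rot: [0.778, -0.628, 0.001, -0.001]
wrist_force: [0.3, -0.8, -0.6]
finger_gap: 0.604
```

```bash
python3 -c "
from h import *
print(r.observe()['qpos'].round(2))
s=r.observe();f=r.grab_frame('wrist');save(f,'w1')
T=np.eye(4);T[:3,:3]=R.from_quat(s['tcp_rot']).as_matrix();T[:3,3]=s['tcp_pos']
P,ok=cloud(f,T@np.array(f['hand_eye']))
f['cam_to_world']=T@np.array(f['hand_eye']);print(tray(f))
f=r.grab_frame('top');save(f,'top1')
f=r.grab_frame('scene');save(f,'scene1')
rows([(613,-251,60,-78),(613,-251,6,-78)])"
```

```text
[-0.19  0.71  0.8   1.75 -0.62  0.95 -0.49]
((529.2890625, -209.67974853515625), (100.46537780761719, 260.98974609375), 12.272100448608398)
t 3.9 p [ 640.  -248.2  200.8] yaw -77.85 F [ 0.6  0.7 -0.3] gap 0.6
[-0.003, 0.0276, 0.1407, -0.2, -0.0, 0.2]
[-0.003, 0.0278, 0.1947, -0.2, -0.0, 0.2]
```

View pics/w1.png

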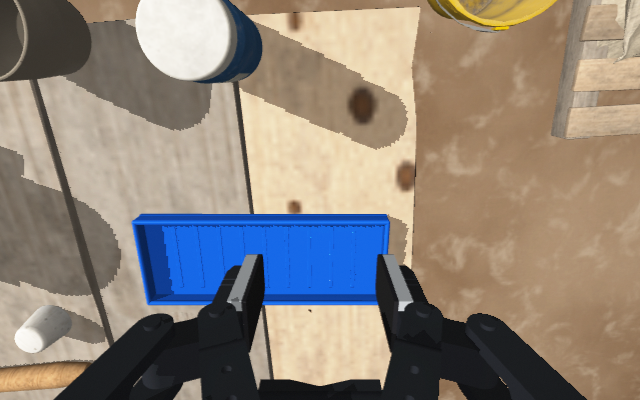

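View pics/scene1.png

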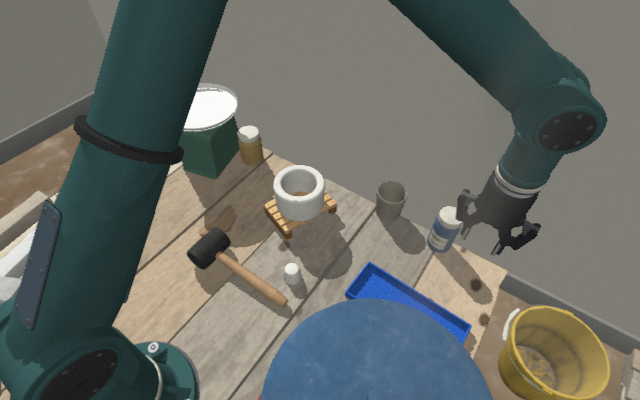

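carry_out(
  deltas=[
    [[-0.003,0.026,0.06,-0.2,0,0],[-0.003,0.026,0.12,-0.2,0,0],[-0.003,0.026,0.16,-0.2,0,0],[-0.003,0.026,0.18,-0.2,0,0],[-0.003,0.026,0.195,-0.2,0,0],[-0.003,0.026,0.195,-0.2,0,0]],
  ],
)

```text
clock: 4.65
tcp_pos: [615.2, -250.6, 6.0]
tcp_rot: [0.778, -0.628, 0.001, -0.0]
wrist_force: [0.3, 0.1, 0.6]
finger_gap: 0.597
```

```bash
cat >> h.py <<'E'
def wrist(n):
    s=r.observe();f=r.grab_frame('wrist');save(f,n)
    T=np.eye(4);T[:3,:3]=R.from_quat(s['tcp_rot']).as_matrix();T[:3,3]=s['tcp_pos']
    f['cam_to_world']=T@np.array(f['hand_eye']);return f
E
python3 -c "
from h import *
f=wrist('w2');P,ok=cloud(f)
f2=r.grab_frame('top');save(f2,'top2');print(tray(f),tray(f2))
rows([])"
```

```text
((584.82568359375, -219.61752319335938), (53.27635955810547, 223.5416259765625), 1.5374462604522705) ((538.4444580078125, -270.00164794921875), (100.00098419189453, 136.49781799316406), 12.371774673461914)
t 4.75 p [ 615.8 -251.3    7.1] yaw -77.84 F [-0.1  0.4  0.1] gap 0.6
```

View pics/w2.png

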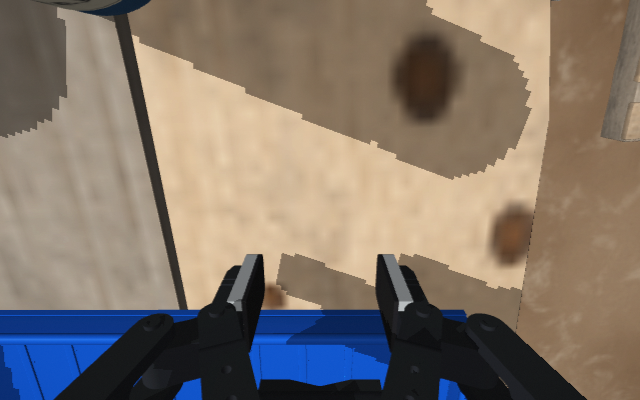

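View pics/top2.png

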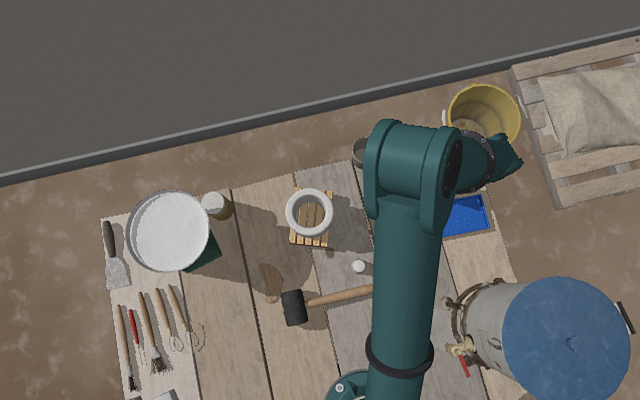

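```bash
python3 -c "
from h import *
C=np.array([504,-101.]);T=[(599,-254,6,-78)]
d0=np.array([599,-254.])-C
for k in range(1,9):
    a=-16.6*k/8;c,s=np.cos(np.radians(a)),np.sin(np.radians(a))
    T.append(tuple(C+np.array([[c,-s],[s,c]])@d0)+(6,-78+a))
rows(T)
print(T[-1])"
```

```text
t 4.75 p [ 615.8 -251.3    7.1] yaw -77.84 F [-0.1  0.4  0.1] gap 0.6
[-0.0009, 0.017, 0.0011, -0.1, -0.1, 0.2]
[0.0012, 0.0231, 0.001, -0.1, -0.1, 2.2]
[0.003, 0.0294, 0.001, -0.1, -0.1, 4.3]
[0.0047, 0.0357, 0.001, -0.1, -0.1, 6.4]
[0.0061, 0.0421, 0.001, -0.1, -0.1, 8.5]
[0.0072, 0.0485, 0.001, -0.1, -0.1, 10.5]
[0.0082, 0.0549, 0.001, -0.1, -0.1, 12.6]
[0.0089, 0.0614, 0.001, -0.1, -0.1, 14.7]
[0.0094, 0.0679, 0.001, -0.1, -0.1, 16.8]
(np.float64(551.3303243612268), np.float64(-274.76374879663786), 6, -94.6)
```

carry_out(
  deltas=[
    [[0,0.01,0.001,0,0,0],[-0.001,0.017,0.001,0,0,0],[0.001,0.023,0.001,0,0,2.2],[0.003,0.0295,0.001,0,0,4.3],[0.0045,0.0355,0.001,0,0,6.4],[0.006,0.042,0.001,0,0,8.5],[0.007,0.0485,0.001,0,0,10.5],[0.008,0.055,0.001,0,0,12.6],[0.009,0.0615,0.001,0,0,14.7],[0.0095,0.068,0.001,0,0,16.8],[0.0095,0.068,0.001,0,0,16.8]],
  ],
)

```text
clock: 6.12
tcp_pos: [549.6, -275.2, 5.7]
tcp_rot: [-0.677, 0.736, -0.001, -0.0]
wrist_force: [0.8, -0.7, 0.2]
finger_gap: 0.6
```

```bash
python3 -c "
from h import *
f=wrist('w3')
rows([(610,-270,6,-94.6),(610,-280,100,-80),(600,-370,150,-40)])"
```

```text
t 6.17 p [ 549.6 -275.     5.6] yaw -94.69 F [ 0.7 -0.7 -0.8] gap 0.6
[-0.0099, -0.0598, -0.0004, -0.0, -0.1, -0.1]
[0.0002, -0.0606, -0.0944, -0.0, -0.1, -14.7]
[0.0908, -0.0581, -0.1443, 0.0, -0.1, -54.7]
```

View pics/w3.png

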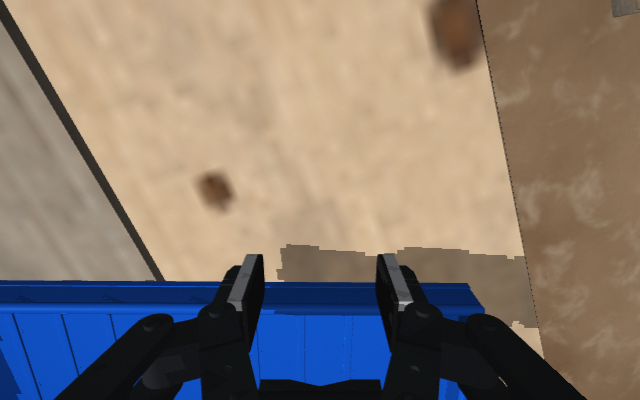

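carry_out(
  deltas=[
    [[-0.01,-0.03,0,0,0,0],[-0.01,-0.06,-0.02,0,0,0],[0,-0.06,-0.08,0,0,-14.7],[0,-0.06,-0.14,0,0,-30],[0,-0.06,-0.2,0,0,-50],[0,-0.06,-0.2,0,0,-50],[0,-0.06,-0.2,0,0,-50],[0,-0.06,-0.2,0,0,-50]],
  ],
)

```text
clock: 7.18
tcp_pos: [607.6, -279.1, 204.8]
tcp_rot: [0.925, -0.381, -0.001, 0.0]
wrist_force: [-0.0, 0.6, -0.4]
finger_gap: 0.601
```

```bash
python3 -c "
from h import *
f=wrist('w4');print(tray(f));
for t in ['tray','tray_front']: print(t,[(np.round(a['point']).tolist(),round(a['confidence'],2)) for a in r.spot_point(f,t)[:2]])
f=r.grab_frame('top');save(f,'top4')
print(r.observe()['qpos'].round(2))
rows([(485,-363,120,-5)])"
```

```text
((494.83782958984375, -211.3712615966797), (261.0552062988281, 101.58311462402344), 84.81749725341797)
tray [([494.0, -212.0, 0.0], 0.78)]
tray_front [([508.0, -88.0, 9.0], 0.72)]
[-0.06  0.63  0.65  1.78 -0.48  0.89  0.02]
t 7.38 p [ 608.7 -279.4  204.8] yaw -44.76 F [-0.8  0.2  1.2] gap 0.6
[-0.0289, 0.1463, 0.0851, 0.1, 0.1, -39.8]
```

View pics/w4.png

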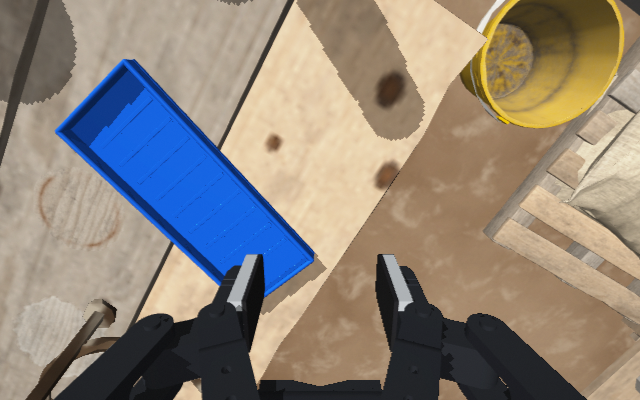

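View pics/top4.png

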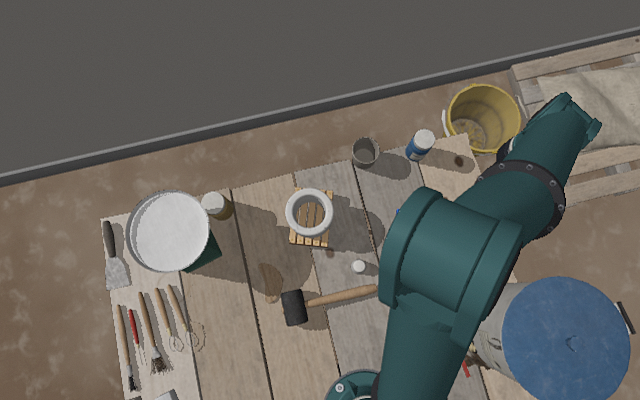

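carry_out(
  deltas=[
    [[-0.01,0.05,0,0,0,-10],[-0.02,0.1,0,0,0,-20],[-0.029,0.146,0,0,0,-30],[-0.029,0.147,0.02,0,0,-39.8],[-0.029,0.147,0.04,0,0,-39.8],[-0.029,0.147,0.04,0,0,-39.8]],
  ],
)

```text
clock: 8.12
tcp_pos: [483.2, -362.7, 163.5]
tcp_rot: [0.999, -0.044, -0.003, -0.0]
wrist_force: [1.0, 0.4, -0.0]
finger_gap: 0.605
```

```bash
python3 -c "
from h import *
f=wrist('w5');
f=r.grab_frame('top');save(f,'top5')
f=r.grab_frame('scene');save(f,'scene5')
print(r.observe()['qpos'].round(2))
rows([(482,-366,60,-5.2),(482,-366,6,-5.2)])"
```

```text
[ 0.27  0.56  0.43  1.95 -0.35  0.7   0.82]
t 8.28 p [ 484.9 -363.7  165.5] yaw -4.97 F [-0.3  0.3  0.6] gap 0.6
[-0.0026, 0.0024, 0.1055, 0.1, 0.1, 0.2]
[-0.0025, 0.0023, 0.1595, 0.1, 0.1, 0.2]
```

View pics/top5.png

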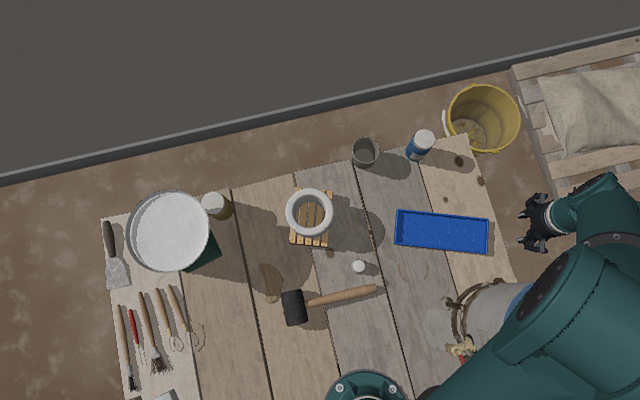

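View pics/scene5.png

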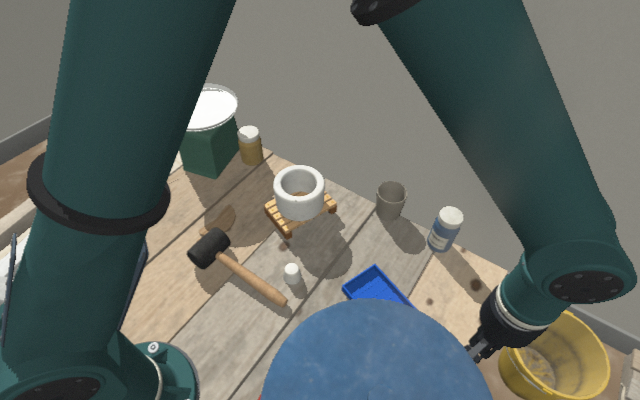

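View pics/w5.png

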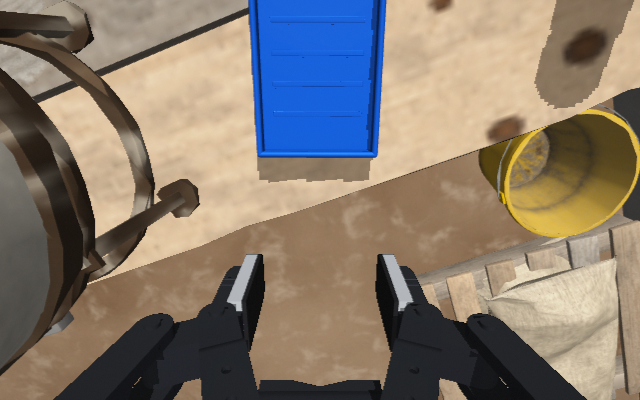

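```bash
python3 -c "
from h import *
f=wrist('w6');P,ok=cloud(f)
for (u,v) in [(180,195),(195,200),(145,150),(90,90),(60,325),(80,15)]: print(u,v,P[v,u].round())
m=ok&(P[...,2]>25)&(np.arange(640)[None,:]<230)
q=P[m];q=q[(q[:,1]<-260)&(q[:,1]>-450)&(q[:,2]<420)];
for z0 in range(20,300,40):
    k=q[(q[:,2]>=z0)&(q[:,2]<z0+40)]
    if len(k): i=k[:,0].argmax();print(z0,k[i].round(),len(k))
f=r.grab_frame('top');print('tray',tray(f))
P,ok=cloud(f);hsv=cv2.cvtColor(f['frame'],cv2.COLOR_RGB2HSV)
m=ok&(P[...,2]>36)&(P[...,2]<48)&(hsv[...,1]>60)&(abs(P[...,0]-524)<130)&(abs(P[...,1]-158)<100)
print('bridge',cv2.minAreaRect(P[m][:,:2].astype(np.float32)))
for t in ['tray','tray_front','bridge','bridge_middle']: print(t,[(np.round(a['point']).tolist(),round(a['confidence'],2)) for a in r.spot_point(f,t)[:2]])
"
```

```text
180 195 [ 357. -371.    6.]
195 200 [ 369. -377.    3.]
145 150 [ 332. -328.   -1.]
90 90 [ 330. -274.   49.]
60 325 [ -491. -1027.  -703.]
80 15 [ 312. -218.    6.]
20 [ 357. -373.   27.] 4565
60 [ 354. -371.   66.] 697
100 [ 356. -321.  125.] 7586
140 [ 449. -352.  180.] 11564
180 [ 459. -349.  220.] 2005
220 [ 467. -344.  249.] 9258
tray ((491.380615234375, -210.6173553466797), (261.7091064453125, 101.15314483642578), 84.91051483154297)
bridge ((522.26318359375, 159.33062744140625), (107.81635284423828, 159.87213134765625), 85.41516876220703)
tray [([490.0, -213.0, -7.0], 0.75)]
tray_front [([503.0, -79.0, 9.0], 0.61)]
bridge [([526.0, 156.0, 2.0], 0.88)]
bridge_middle [([523.0, 158.0, 14.0], 0.77)]
```

carry_out(
  deltas=[
    [[-0.002,0.003,0.05,0,0,0],[-0.002,0.003,0.1,0,0,0],[-0.002,0.003,0.14,0,0,0],[-0.002,0.003,0.159,0,0,0],[-0.002,0.003,0.159,0,0,0]],
  ],
)

```text
clock: 9.2
tcp_pos: [482.1, -366.3, 5.8]
tcp_rot: [0.999, -0.043, -0.001, 0.0]
wrist_force: [0.4, 0.3, -0.3]
finger_gap: 0.602
```

```bash
python3 -c "
from h import *
f=wrist('w7');print(r.observe()['qpos'].round(2))
T=[(482.5,-354,6,-5.1)]
for k in range(1,11):
    d=15*k;T.append((482.5+d*.0835,-354+d,6,-5.1+.05*k))
rows(T)"
```

```text
[ 0.39  0.78  0.27  2.   -0.48  0.41  0.94]
t 9.25 p [ 482.7 -367.     7. ] yaw -4.96 F [-0.8 -0.4  0.1] gap 0.6
[-0.0014, -0.0129, 0.001, 0.1, 0.0, 0.1]
[-0.0014, -0.028, 0.0009, 0.1, 0.0, 0.1]
[-0.0015, -0.043, 0.0009, 0.1, 0.0, 0.0]
[-0.0015, -0.0581, 0.0009, 0.1, 0.0, -0.0]
[-0.0016, -0.0731, 0.0009, 0.1, 0.0, -0.1]
[-0.0016, -0.0882, 0.0008, 0.1, 0.0, -0.1]
[-0.0017, -0.1032, 0.0008, 0.1, 0.0, -0.2]
[-0.0017, -0.1183, 0.0008, 0.1, 0.0, -0.2]
[-0.0018, -0.1333, 0.0007, 0.1, 0.0, -0.3]
[-0.0018, -0.1484, 0.0007, 0.1, 0.0, -0.3]
[-0.0019, -0.1634, 0.0007, 0.1, 0.0, -0.4]
```

View pics/w7.png

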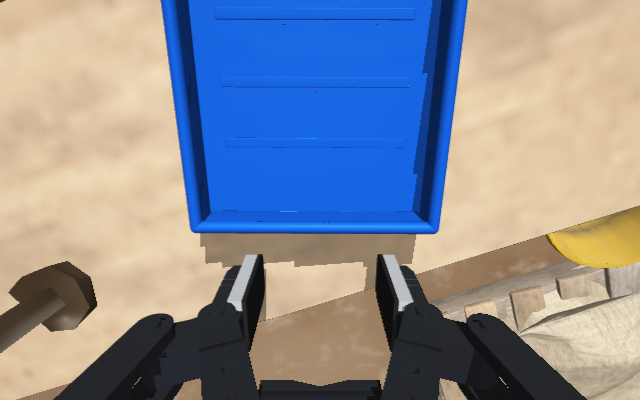

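carry_out(
  deltas=[
    [[-0.001,-0.008,0.001,0,0,0],[-0.0015,-0.014,0.001,0,0,0],[-0.0015,-0.028,0.001,0,0,0],[-0.0015,-0.043,0.001,0,0,0],[-0.0015,-0.058,0.001,0,0,0],[-0.0015,-0.073,0.001,0,0,0],[-0.002,-0.088,0.001,0,0,0],[-0.002,-0.103,0.001,0,0,0],[-0.002,-0.118,0.001,0,0,0],[-0.002,-0.133,0.001,0,0,0],[-0.002,-0.148,0.001,0,0,0],[-0.002,-0.148,0.001,0,0,0]],
  ],
)

```text
clock: 10.75
tcp_pos: [493.1, -215.5, 5.2]
tcp_rot: [0.999, -0.042, -0.002, -0.001]
wrist_force: [-1.2, -1.2, -0.4]
finger_gap: 0.603
```

```bash
python3 -c "
from h import *
f=wrist('w8');rows([])
f=r.grab_frame('top');save(f,'top8');print(tray(f))
f=r.grab_frame('scene');save(f,'scene8')
for t in ['tray','tray_front']: print(t,[(np.round(a['point']).tolist(),round(a['confidence'],2)) for a in r.spot_point(f,t)[:2]])
"
```

```text
t 10.8 p [ 492.9 -216.3    5.1] yaw -4.81 F [ 0.3  0.3 -0.8] gap 0.6
((501.4078369140625, -73.12055969238281), (261.9032897949219, 101.2453384399414), 85.0566635131836)
tray [([504.0, -75.0, 3.0], 0.71)]
tray_front [([513.0, 56.0, 12.0], 0.61)]
```

View pics/w8.png

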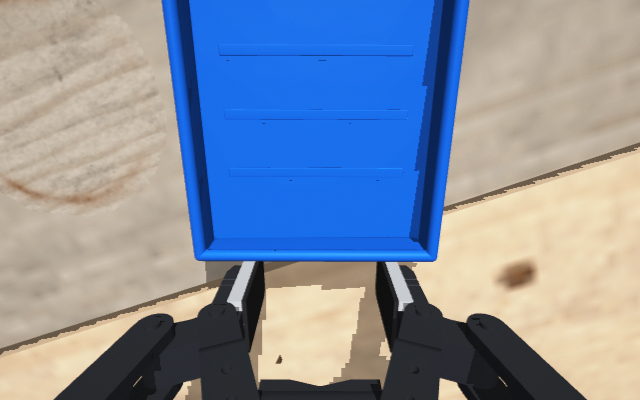

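View pics/top8.png

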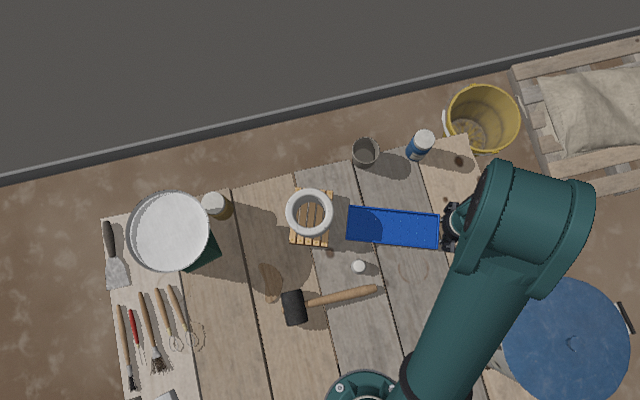

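carry_out(
  deltas=[
    [[0,-0.012,0,0,0,0],[0,-0.026,0,0,0,0],[0,-0.041,0,0,0,0],[0.0005,-0.056,0,0,0,0],[0.0005,-0.071,0,0,0,0],[0.0005,-0.086,0,0,0,0],[0.0005,-0.101,0,0,0,0],[0.001,-0.116,0,0,0,0],[0.001,-0.131,0,0,0,-0.2],[0.001,-0.146,0,0,0,-0.2],[0.001,-0.16,0,0,0,-0.2],[0.001,-0.16,0,0,0,-0.2]],
  ],
)

```text
clock: 12.5
tcp_pos: [507.5, -56.3, 4.8]
tcp_rot: [0.999, -0.04, -0.002, -0.001]
wrist_force: [-0.2, 0.2, 0.1]
finger_gap: 0.604
```

```bash
python3 -c "
from h import *
f=wrist('w9');
f=r.grab_frame('top');save(f,'top9');print(tray(f))
f=r.grab_frame('scene');save(f,'scene9')
rows([(514,16.4,5,-4.6)])
for t in ['tray','tray_front','ring']: print(t,[(np.round(a['point']).tolist(),round(a['confidence'],2)) for a in r.spot_point(f,t)[:2]])
"
```

```text
((514.6248168945312, 82.12718963623047), (39.78812026977539, 100.49763488769531), 84.29474639892578)
t 12.65 p [507.3 -58.3   4.9] yaw -4.7 F [-0.1 -0.5 -0.4] gap 0.59
[0.0005, -0.075, -0.0, -0.0, 0.2, -0.1]
tray [([518.0, 83.0, -0.0], 0.86)]
tray_front []
ring [([529.0, 161.0, 36.0], 0.9)]
```

View pics/w9.png

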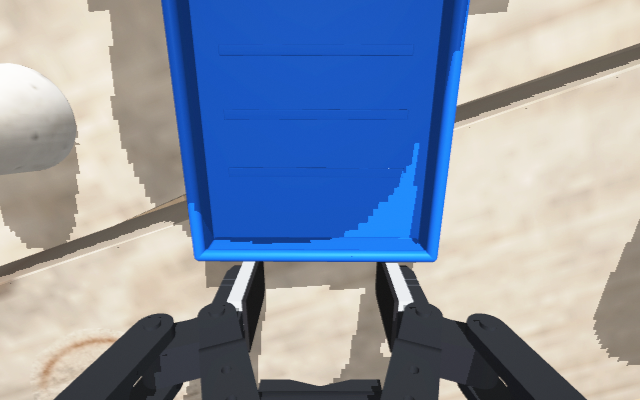

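View pics/scene9.png

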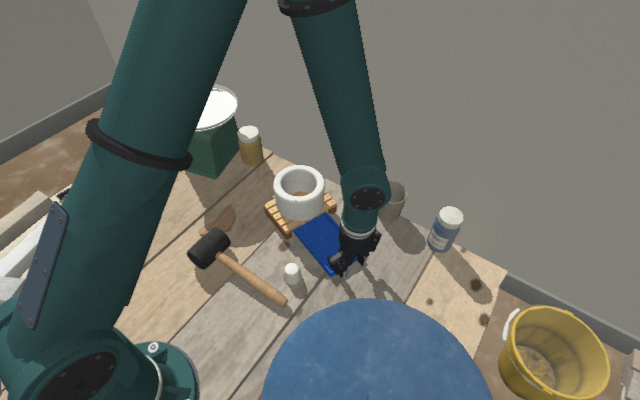

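carry_out(
  deltas=[
    [[0,-0.01,0,0,0,0],[0,-0.02,0,0,0,0],[0,-0.03,0,0,0,0],[0,-0.04,0,0,0,0],[0.0005,-0.05,0,0,0,0],[0.0005,-0.06,0,0,0,0],[0.0005,-0.068,0,0,0,0],[0.0005,-0.075,0,0,0,0],[0.0005,-0.075,0,0,0,0],[0.0005,-0.075,0,0,0,0]],
  ],
)

```text
clock: 14.05
tcp_pos: [514.0, 16.4, 4.9]
tcp_rot: [0.999, -0.041, -0.002, -0.001]
wrist_force: [0.5, -0.3, -0.5]
finger_gap: 0.598
```

carry_out(
  deltas=[
    [[0,0.02,0,0,0,0],[0,0.05,0,0,0,0],[0,0.07,-0.05,0,0,0],[0,0.09,-0.11,0,0,0],[0,0.14,-0.16,0,0,0],[0,0.2,-0.2,0,0,0],[0,0.2,-0.2,0,0,0],[0,0.2,-0.2,0,0,0]],
  ],
)

```text
clock: 15.05
tcp_pos: [498.1, -183.7, 204.9]
tcp_rot: [0.999, -0.042, -0.001, -0.001]
wrist_force: [-0.4, 0.4, -0.5]
finger_gap: 0.598
```

```bash
python3 -c "
from h import *
f0=wrist('w10');
f=r.grab_frame('top');save(f,'top10');print(tray(f))
P,ok=cloud(f);hsv=cv2.cvtColor(f['frame'],cv2.COLOR_RGB2HSV)
m=ok&(hsv[...,0]>95)&(hsv[...,0]<130)&(hsv[...,1]>90)&(P[...,2]<30)&(P[...,2]>13)&(abs(P[...,0]-522)<90)&(abs(P[...,1]-159)<200)
q=P[m][:,:2];b=np.radians(85.4);y=np.array([np.cos(b),np.sin(b)]);x=np.array([y[1],-y[0]]);d=q-[522.3,159.3]
t=np.c_[d@x,d@y];
for s in (t[t[:,1]<-50],t[t[:,1]>50]): print(len(s),np.percentile(s,[1,50,99],axis=0).round(1).tolist(), s.min(0).round(1),s.max(0).round(1))
m=ok&(P[...,2]>112)&(P[...,2]<135)&(abs(P[...,0]-524)<100)&(abs(P[...,1]-158)<100)
print('ring',cv2.minEnclosingCircle(P[m][:,:2].astype(np.float32)))
rows([])
for g in (f,r.grab_frame('scene')):
  save(g,'s%d'%g['shot'])
  for n in ['tray','tray_front','ring','plug','jar_amber','jar_blue','cup']: print(n,[(np.round(a['point']).tolist(),round(a['confidence'],2)) for a in r.spot_point(g,n)[:1]])
im=cv2.resize(f['frame'][170:260,250:480],None,fx=3.4,fy=3.4,interpolation=cv2.INTER_CUBIC)
cv2.imwrite('pics/crop10.png',im[...,::-1])
"
```

```text
((521.5213623046875, 159.23460388183594), (260.03179931640625, 101.01142883300781), 85.28813934326172)
148 [[-51.1, -130.0], [0.8, -114.8], [49.3, -57.7]] [ -51.5 -130.1] [ 49.5 -56.7]
134 [[-50.5, 59.5], [-2.0, 119.1], [49.6, 129.8]] [-51.1  57.1] [ 50. 130.]
ring ((522.169677734375, 160.36773681640625), 63.85886764526367)
t 15.15 p [ 497.7 -180.9  203.3] yaw -4.61 F [ 0.7  0.6 -0.3] gap 0.6
tray [([521.0, 158.0, -3.0], 0.96)]
tray_front [([532.0, 292.0, 12.0], 0.65)]
ring [([523.0, 157.0, 40.0], 0.83)]
plug [([390.0, 18.0, 2.0], 0.66)]
jar_amber [([549.0, 420.0, 2.0], 0.77)]
jar_blue [([729.0, -141.0, 3.0], 0.71)]
cup [([707.0, 9.0, -2.0], 0.59)]
tray [([525.0, 156.0, -2.0], 0.65)]
tray_front [([532.0, 287.0, 10.0], 0.59)]
ring [([530.0, 158.0, 38.0], 0.57)]
plug [([387.0, 19.0, 1.0], 0.66)]
jar_amber [([548.0, 416.0, -1.0], 0.58)]
jar_blue [([736.0, -143.0, -0.0], 0.71)]
cup [([708.0, 10.0, -3.0], 0.71)]
```

View pics/crop10.png

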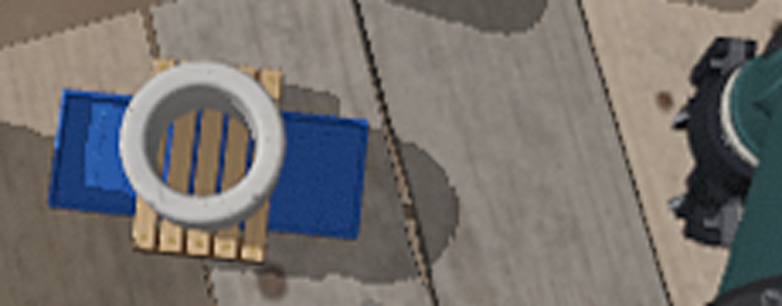

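View pics/w10.png

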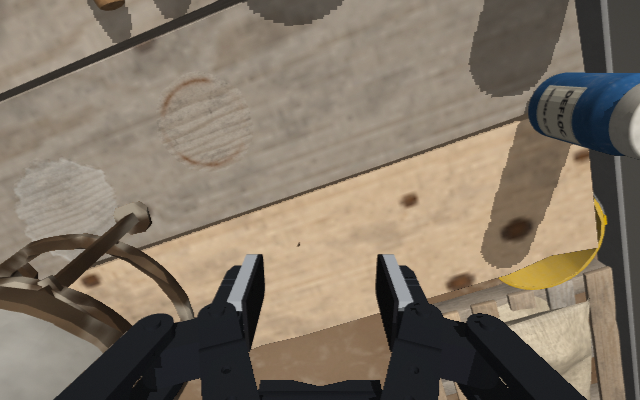

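```bash
python3 -c "
from h import *
print(r.close_job())"
```

```text
the job is handed in; nothing more can be done
None
```

The drip tray now lies straight under the bridge with the same length sticking out on both sides, and I handed the job in at about 15 s. I first turned the tray into line with the bridge by pushing its side wall with two spread fingers. Then I pushed it in from its rear end in three straight strokes, backed the hand away and raised it clear.

My last checks, from the top camera:
- **Tray:** its centre was within about 1 mm of the bridge's centre along and across. Its ends stood at −130 and +130 mm, and it was straight to about 0.1°.
- **Ring:** it read within 1 mm of where it was at the start.
- **Other things:** the trained networks placed the jars, cup and plug within their few-millimetre error of their starting positions.
- **Forces:** the wrist force stayed around 1 N in every reading.

No check failed. The scene camera's network put the tray centre about 3 mm off the top camera's measurement, which is within its error. The tray's height and tilt I judged only from the pictures.

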